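Set and lock the handpiece drive, then hold its tip on the marked cast

ROBOT

A 6-joint arm with a two-finger parallel gripper is mounted at the origin on the work surface. World frame = base frame: x ahead of the robot, y to its left, z up, the work surface at z = 0. Lengths are in m, angles in rad, forces in N, time in s.
With the tool pointing down it reaches from about 0.35 to 0.975 m from the base axis. Payload 4.9 kg.
Tool frame: the origin (TCP) lies on the centre line of the jaws, within the pads' length; the fingertips stand manip.tip_reach ahead of it and the grasp point (between the pads) is the TCP (manip.tip_reach is the distance from the TCP to the fingertips, in m); z points along the fingers, y is the line along which they close (so a half turn about z gives the same grasp; the last joint's range is limited). The gripper opens to 85 mm and grips with 20 to 120 N. Pads are 22 mm wide; open, the fingers measure 114 mm over their backs; the gripper's body (76 mm by 85 mm) begins 54 mm behind the grasp point. The pads swing forward as they close: fully open they stand 13 mm farther back than shut.
Start: joints at [-1.372, 0.053, 1.613, -0, 1.476, -0.119], TCP at [0.195, -0.594, 0.25] pointing down, gripper open.
Joint ranges: [-3.01, 3.01], [-1.01, 2.22], [0.06, 2.58], [-1.02, 4.17], [0.09, 2.62], [-3.14, 3.14]. Speed limits (rad/s): [2.57, 2.57, 3.14, 3.14, 3.14, 3.14].

INTERFACE

Orientations are given as a unit quaternion [w, x, y, z].
In Python, from plant import manip gives the robot as it stands. The module is installed in compiled form; this text tells all that it offers.
- The arm moves only by the tool move_arm, never from a script. Its argument "rows" is a list of rows, each a list of 7 numbers: the shift along the tool's x, y, z in cm, then the turn, a rotation vector about the tool's x, y, z in degrees, then the opening, from -1 (shut) to 1 (fully open). In form: [[tx, ty, tz, ax, ay, az, jaw], ...]. A call has 1 to 20 rows; each row shifts and turns the commanded pose from where the row before left it, along the tool's axes as they then stand; what a row does not reach is not made up. A row lasts 1/12 s, in which the tool goes at most 41.7 mm and 7.16 degrees, less where a joint would pass 70% of its speed; a pose out of reach is approached as far as the arm can. A call is refused whole if a number of a shift passes 4.17 or a number of a turn 7.16, either way. A call with a gripper value outside its range is refused whole. The fingers move at their own pace and stop on an object; the grip force is fixed at half the most. Time passes only in rows, so rows that do not move let the fingers close. It gives the time, the measured TCP pose, the force, the opening and the grip force at its end, in the units of the state.
- manip.state(): the state, without advancing time (a new reading comes with each control period).
- manip.grab_frame(name): name is "scene" or "top"; returns a dict with "img" (400x640x3 uint8, blue, green, red), "mtx" (3x3 intrinsics, pixels), "R" (3x3) and "t" (3): a world point X has camera coordinates R X + t. Camera axes: x right, y down, z forward; pixel columns grow to the right and rows downward; lengths in m; the calibration is good to about 2 mm. A picture is of the moment at which its call begins. There is no depth.
- manip.job_done(): hands the job in; it is judged then, once.
The state is a dict: "time": time; "joint_pos": joint angles; "joint_vel": joint speeds; "joint_efforts": joint torques, N m; "tool_pos": TCP position; "tool_rot": TCP orientation; "contact_force": force on the tool from outside, world axes, zero at the start; "ft_torque": the same for the moment, N m; "gripper_width": opening from 0.0 (shut) to 1.0 (fully open); "grasp_force": force on a finger pad.
Only numpy, scipy, OpenCV 4.12 (cv2) and the standard library are available. Lean on these libraries where they do the work, as an engineer would, in place of code of your own. Each camera call takes 0.05 s, during which the arm holds its last target. There are 200 camera calls.

TASK

Turn the knob on the handpiece's control box clockwise until its pointer lines up with the straight mark on the box, then slide the forked lock fully home around the knob so that the setting cannot shift. Then lift the handpiece out of its stand and hold its sprung tip inside the ring marked on the sloping plaster cast in the vice, square to that face and pressing gently, so that the tip is about half way in. Finish while still holding it there, and leave the jar, bowl and spatula where they are.

Things in the scene. Friction and masses are not known exactly. Their poses are not given: they have to be found in the camera images.
- unit: Control box, fixed: white plastic, 175 (x) x 110 (y) x 55 mm high. Origin: centre of its underside; z up. On its flat top (55 mm above origin): the knob, axis at local x = +35 mm, y = 0; a thin dark straight mark 20 mm long along local x, from x = -9 to +11 mm at y = 0, pointing at the knob's axis; on the knob's -x side the lock between two steel rails 4 mm high.
- knob (a joint): Knob angle, rad, growing clockwise seen from above, range 0 to 1.9. At 1.4 the pointer lies along the mark (pointing to the box's -x); at 0 it points 1.4 rad anticlockwise of that. Starts between 0 and 0.6. Stays where left; turns with about 0.04 N m.
- knob_grip (a point): Point on the knob's axis at the height to grip: middle of its upright bar, 23 mm above the box's top. The point turns with the knob: z up, its -x axis is the pointer direction. Black knob: skirt disc of radius 21 mm, 8 mm high, and on it an upright bar 46 mm long (point x), 10 mm thick (point y), from 9 to 33 mm above the box's top; a white line on top of the bar marks the pointer half.
- lock (a joint): Lock travel, m: 0 open (as it starts) to 0.045 fully home, along the box's +x, towards the knob. Stays where left; friction 1.5 N plus 4 N per m/s.
- lock_grip (a point): On the lock's upright dark steel tab, 28 mm above the box's top; axes as the box. Tab 12 (x) x 22 (y) mm, 13 to 39 mm above the top, on a slide 36 mm wide. Two prongs, 9 to 15 mm above the top, reach 35 mm from the tab's centre towards the knob; home, they flank its bar. Tab's centre to knob's axis: open 95 mm, home 50 mm.
- stand: Handpiece stand, fixed: dark round foot of 72 mm diameter, 9 mm high, with an upright aluminium tube 33 mm across, rim 75 mm above the origin, bore 21 mm. Origin: centre of the underside.
- handpiece: Cordless handpiece, loose, about 0.12 kg, hanging upright in the stand by its collar. Origin: centre of the collar's underside, at the tube's rim; z along its axis, away from the tip. White square barrel 16 x 16 mm (sides along x and y), 6 to 68 mm above the origin; steel collar 28 mm across, 6 mm high; below it a neck 16 mm across, 30 mm long, then the thin sprung tip.
- tip (a joint): How far the sprung tip is pushed in, m: 0 fully out, 0.010 fully in; spring 500 N/m (half way in, 0.005, is 2.5 N).
- tip_end (a point): Rounded end of the sprung tip, 6 mm diameter; when fully out 60 mm below the handpiece's origin on its axis.
- vice: Bench vice, fixed: dark steel on a brown tray 190 (x) x 160 (y) x 16 mm. Origin: centre of the tray's underside; z up. A ball head carries the clamped cast, which leans 0.35 rad (20 degrees) towards the vice's -x.
- cast: Plaster jaw cast with the vice's jaws that clamp it, fixed to the vice and tilted: its z is the outward normal of its flat sloping face, 38 mm from its origin. Face 66 (x) x 52 (y) mm; on it an arch of nine ivory teeth 7 mm high, open towards -x.
- spot (a point): Centre of the ring marked on the cast's face, dark, inner diameter 14 mm; lies on the face, axes as the cast (z = outward normal of the face). The nearest tooth is 22 mm away.
- jar: Bystander: amber jar, 52 mm diameter, 65 mm high, origin at the centre of its underside.
- bowl: Bystander: black rubber mixing bowl, 90 mm across, 50 mm high, origin at the centre of its underside.
- spatula: Bystander: slim plaster spatula 170 mm long (its x) lying flat, wooden handle and narrow steel blade 18 mm wide, origin under its middle.

How it is judged:
On the way, in this order (a step that is already met when the one before it is completed fails the run):
1. the knob's pointer is at the mark while the lock is still open (value of joint knob between 1.28 and 1.52 rad and value of joint lock below 0.015 m), for 0.2 s.
2. the lock is fully home with the knob still at the mark (value of joint knob between 1.28 and 1.52 rad and value of joint lock above 0.04 m), for 0.2 s.
3. the handpiece is lifted clear of the stand in the fingers (all of step 2 and z of handpiece in the frame of stand above 0.11 m and contact force between the fingers and handpiece above 2 N), for 0.1 s.
At the end, for the whole second after the job is handed in: Knob within 0.12 rad of the mark, lock within 5 mm of home; fingers hold the handpiece still, off its stand, tip within 7 mm of the ring centre, axis within 0.2 rad of the normal, tip in 2 to 8 mm, 0.5 to 6 N on the cast, arm not touching it; jar, bowl and spatula within 20 mm of their starts (all of step 2 and distance between tip_end and spot below 0.007 m and angle between the z axis of handpiece and the z axis of cast, either way round below 0.2 rad and angle between handpiece's own z axis and vertical below 0.6 rad and value of joint tip between 0.002 and 0.008 m and contact force between handpiece and cast between 0.5 and 6 N and contact force between the fingers and handpiece above 2 N and contact force between handpiece and stand below 0.1 N and contact force between the arm and cast below 0.1 N and linear speed of handpiece below 0.02 m/s and distance of each of jar, bowl, spatula from where it was at the start of the episode below 0.02 m); the arm keeps its last pose, push and grip.
It fails at once if the handpiece is pressed on the cast with more than 12 N (contact force between handpiece and cast above 12 N).
It fails at once if a bystander is moved more than 20 mm (distance of any of jar, bowl, spatula from where it was at the start of the episode above 0.02 m).
It also fails if it takes over 56 s, if anything falls off the work surface, if the arm or the gripper's body presses on something with over 40 N, if the wrist force passes 120 N, or if a joint passes its speed limit or range.

## Working session

There is one attempt and no reset: what is moved stays moved. The work goes in short steps, Python scripts to look and compute and a tool call to move; the robot and the scene stay as the last step left them, time stands still between calls to the robot, and variables do not carry over. Pictures are saved under pics/ and viewed, at most 10 in all, crops included, and the job is handed in when it is done.

Besides the shell and the picture viewer there is one more tool, called after "Emit:" by a JSON object that holds its "api" and its "payload". move_arm: Moves the arm, as the interface text tells. Its arguments: {"type":"object","properties":{"rows":{"type":"array","items":{"type":"array","items":{"type":"number"}}}},"required":["rows"]}

```bash
mkdir -p pics
cat > h.py <<'E'
import numpy as np, cv2
from plant import manip
from scipy.spatial.transform import Rotation as Ro
def ray(f,u,v):
    d=np.linalg.solve(f['mtx'],[u,v,1.]); c=-f['R'].T@f['t']; d=f['R'].T@d; return c,d/np.linalg.norm(d)
def onz(f,u,v,z):
    c,d=ray(f,u,v); return c+d*(z-c[2])/d[2]
def proj(f,X):
    p=f['mtx']@(f['R']@np.asarray(X,float)+f['t']); return p[:2]/p[2]
def tri(f,p,g,q):
    c,d=ray(f,*p); e,k=ray(g,*q)
    s=np.linalg.lstsq(np.c_[d,-k],e-c,rcond=None)[0]; a=c+d*s[0]; b=e+k*s[1]
    return (a+b)/2,np.linalg.norm(a-b)
def T():
    s=manip.state(); q=np.array(s['tool_rot']); return np.array(s['tool_pos']),Ro.from_quat(q[[1,2,3,0]]).as_matrix(),s
E
python3 - <<'E'
from h import *
import pickle
F={n:manip.grab_frame(n) for n in('scene','top')}
pickle.dump(F,open('f0.pkl','wb'))
for n in F: cv2.imwrite(f'pics/{n}0.png',F[n]['img']); f=F[n]; print(n,-f['R'].T@f['t'],f['mtx'][0,0],f['R'][2])
print(manip.tip_reach,T())
E
```

```text
scene [ 1.00775123 -0.44250012  0.70842396] 380.72703915491957 [-0.47952249  0.51683681 -0.70918114]
top [ 0.45941973 -0.0075301   0.85023407] 435.6375587758484 [ 0.17934986  0.00152326 -0.98378418]
0.019 (array([ 0.19518574, -0.5931874 ,  0.24916301]), array([[ 9.49933977e-01,  3.12450481e-01, -3.70481029e-04],
       [ 3.12450623e-01, -9.49932236e-01,  1.83163295e-03],
       [ 2.20362725e-04, -1.85568740e-03, -9.99998254e-01]]), {'time': 0.1, 'joint_pos': array([-1.37201023e+00,  5.33204598e-02,  1.61416428e+00, -1.48189536e-06,
        1.47597664e+00, -1.18985701e-01]), 'joint_vel': array([ 0.0004418 , -0.00171152, -0.00227616, -0.00034037,  0.00043137,
       -0.00131632]), 'joint_efforts': array([-1.64463445e-04, -3.94904101e+01, -3.71364176e+01, -1.19875322e-04,
        3.90129135e-03, -1.95652476e-06]), 'tool_pos': array([ 0.19518574, -0.5931874 ,  0.24916301]), 'tool_rot': array([-9.33589844e-04,  9.87403725e-01,  1.58218236e-01, -3.80083394e-05]), 'contact_force': array([0.3001591 , 0.55951921, 0.78182469]), 'ft_torque': array([-0.0005642 , -0.02662148,  0.03401884]), 'grasp_force': 0.0, 'gripper_width': 1.003777390440846})
```

View pics/scene0.png

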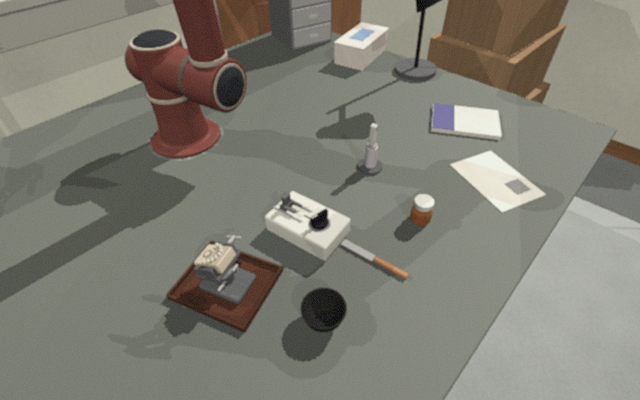

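View pics/top0.png

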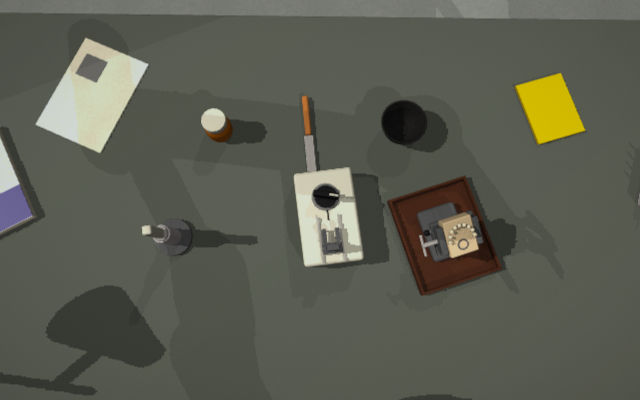

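The scene picture shows the box at (307,222), the stand at (370,150), the cast at (215,258), the jar at (422,210) and the bowl at (323,308). In the top picture the box is at (328,217), the knob at (326,196), the lock tab at (332,240), the stand foot at (175,237), the handpiece top at (147,230) and the ring at (463,243). I'll zoom in next.

Run:
```python
from h import *
import pickle
F=pickle.load(open('f0.pkl','rb'))
M=np.zeros((600,800,3),np.uint8)
def put(n,x0,y0,w,h,k,X,Y):
    M[Y:Y+h*k,X:X+w*k]=cv2.resize(F[n]['img'][y0:y0+h,x0:x0+w],None,fx=k,fy=k,interpolation=cv2.INTER_CUBIC)
put('top',290,160,80,110,5,0,0)
put('top',415,205,75,60,5,410,0)
put('scene',352,115,40,65,4,410,310)
put('top',140,212,55,45,4,575,310)
cv2.imwrite('pics/m.png',M)
# box outline in top
t=F['top']['img'].astype(int); m=((t.min(2)>150)).astype(np.uint8)
m[:, :280]=0;m[:,380:]=0;m[:160]=0;m[280:]=0
c=max(cv2.findContours(m,0,2)[0],key=cv2.contourArea); h=cv2.convexHull(c)
print(cv2.approxPolyDP(h,4,True).reshape(-1,2)); 
P=np.array([onz(F['top'],u,v,.055)[:2] for u,v in cv2.approxPolyDP(h,4,True).reshape(-1,2)]);print(P.round(4))
```

```text
[[348 168]
 [360 244]
 [323 263]
 [305 265]
 [294 175]]
[[ 0.6547 -0.0643]
 [ 0.513  -0.0862]
 [ 0.478  -0.0193]
 [ 0.474   0.0131]
 [ 0.6399  0.0367]]
```

View pics/m.png

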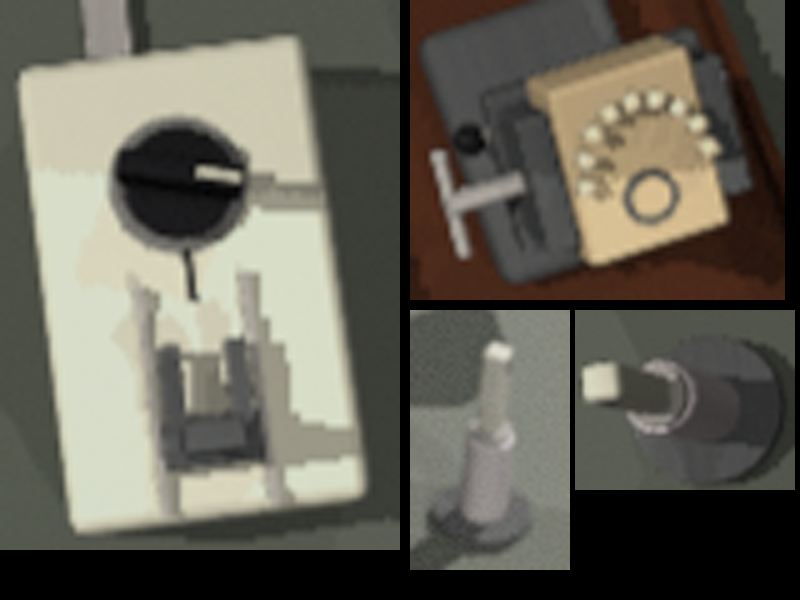

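The zoom shows the knob pointer pointing to about world −y (white line from (329,194) to (338,196)), the lock open with its tab top at (333,247), the ring at (463.4,244.2) in the top view, and the handpiece top at (146,230). Next I'll work out the poses, with a crop of the scene view for the ring.

Run:
```python
from h import *
import pickle
F=pickle.load(open('f0.pkl','rb')); t=F['top']; s=F['scene']
M=np.zeros((600,800,3),np.uint8)
def put(n,x0,y0,w,h,k,X,Y):
    M[Y:Y+h*k,X:X+w*k]=cv2.resize(F[n]['img'][y0:y0+h,x0:x0+w],None,fx=k,fy=k,interpolation=cv2.INTER_CUBIC)
put('scene',185,230,65,70,6,0,0)
put('scene',260,185,95,75,4,400,0)
cv2.imwrite('pics/m2.png',M)
def rect(cs,z):
    P=np.array([onz(t,u,v,z)[:2] for u,v in cs]); c=P.mean(0); return P,c
P,c=rect([(294,174),(350.4,167.6),(363.4,259),(305,266)],.055)
x=(P[0]+P[1]-P[2]-P[3]); yb=np.degrees(np.arctan2(x[1],x[0])); print('box',P.round(3),c,yb, np.linalg.norm(x)/2)
print('box axis from knob/mark', onz(t,326,196.6,.06),onz(t,332.6,247,.094))
a=onz(t,290+195/5,160+172/5,.088);b=onz(t,290+242/5,160+178/5,.088);d=b-a;print('pointer',a,b,np.degrees(np.arctan2(d[1],d[0])))
u=np.array([np.cos(np.radians(yb)),np.sin(np.radians(yb))]);print('knob pred',c+.035*u,'lock',c-.06*u)
img=t['img'].astype(int); m=((img[...,2]>img[...,0]+20)).astype(np.uint8); m[:,:380]=0;m[:,510:]=0;m[:165]=0;m[305:]=0
cc=max(cv2.findContours(m,0,2)[0],key=cv2.contourArea); h=cv2.boxPoints(cv2.minAreaRect(cc)); ap=cv2.approxPolyDP(cv2.convexHull(cc),5,True).reshape(-1,2);print('tray',h,ap.tolist())
P,c=rect(ap[:4],.016);print(P.round(3),c,[np.linalg.norm(P[i]-P[i-1]).round(3) for i in range(4)],[np.degrees(np.arctan2(*(P[i]-P[i-1])[::-1])).round(1) for i in range(4)])
print('foot',onz(t,173,236.5,.009),onz(s,369.25,167.25,.009),'hp top',onz(t,146.25,230.25,.143),onz(s,374.25,125,.143))
ps=[onz(t,463.4,244.2,z) for z in(.08,.1,.12,.14)]
for p in ps: print(p.round(4),proj(s,p).round(1),((proj(s,p)-[185,230])*6).round())
```

```text
box [[ 0.642  0.037]
 [ 0.656 -0.069]
 [ 0.486 -0.092]
 [ 0.472  0.013]] [ 0.56392453 -0.02778655] 7.92419118557128 0.17110893799831906
box axis from knob/mark [ 0.59878635 -0.02342063  0.06      ] [ 0.5046101  -0.03500146  0.094     ]
pointer [ 0.59789423 -0.02815277  0.088     ] [ 0.59595806 -0.04487797  0.088     ] -96.603357948684
knob pred [ 0.59859033 -0.02296135] lock [ 0.50449745 -0.03605831]
tray [[386.64258 200.19908]
 [466.96832 171.5113 ]
 [501.58368 268.4344 ]
 [421.25793 297.12213]] [[465, 176], [501, 268], [422, 295], [388, 200]]
[[ 0.651 -0.297]
 [ 0.474 -0.356]
 [ 0.422 -0.205]
 [ 0.602 -0.145]] [ 0.53736696 -0.25074527] [np.float64(0.16), np.float64(0.187), np.float64(0.159), np.float64(0.189)] [np.float64(-71.8), np.float64(-161.4), np.float64(109.0), np.float64(18.7)]
foot [0.52559288 0.2697357  0.009     ] [0.53419724 0.25887251 0.009     ] hp top [0.5245877 0.2697578 0.143    ] [0.52955369 0.27023074 0.143     ]
[ 0.5135 -0.2658  0.08  ] [205.9 260.2] [126. 181.]
[ 0.5121 -0.2591  0.1   ] [206.  251.8] [126. 131.]
[ 0.5107 -0.2524  0.12  ] [206.1 243.2] [127.  79.]
[ 0.5093 -0.2457  0.14  ] [206.2 234.4] [127.  26.]
```

View pics/m2.png

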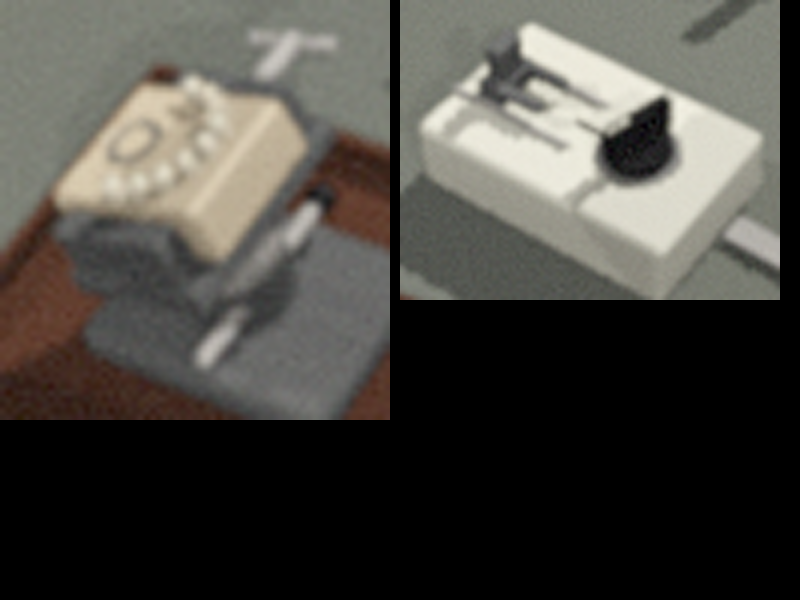

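The ring is at (207,253.7) in the scene view, so its height is about 0.096 m. The lock, prongs and knob bar are visible and the box lies as I calculated. Now I'll move above the knob.

Emit:
{"api": "move_arm", "payload": {"rows": [[3.1, -2.3, 0.3, 0, 0, 0, 0], [3.1, -2.3, 0.3, 0, 0, 0, 0], [3.1, -2.3, 0.3, 0, 0, 0, 0], [3.1, -2.3, 0.3, 0, 0, 0, 0], [3.1, -2.3, 0.3, 0, 0, 0, 0], [3.1, -2.3, 0.3, 0, 0, 0, 0], [3.1, -2.3, 0.3, 0, 0, 0, 0], [3.1, -2.3, 0.3, 0, 0, 0, 0], [3.1, -2.3, 0.3, 0, 0, 0, 0], [3.1, -2.3, 0.3, 0, 0, 0, 0], [3.1, -2.3, 0.3, 0, 0, 0, 0], [3.1, -2.3, 0.3, 0, 0, 0, 0], [3.1, -2.3, 0.3, 0, 0, 0, 0], [3.1, -2.3, 0.3, 0, 0, 0, 0], [3.1, -2.3, 0.3, 0, 0, 0, 0], [3.1, -2.3, 0.3, 0, 0, 0, 0], [3.1, -2.3, 0.3, 0, 0, 0, 0], [3.1, -2.3, 0.3, 0, 0, 0, 0], [0, 0, 0, 0, 0, -7, 0], [0, 0, 0, 0, 0, -7, 0]]}}

```text
time: 1.77
tool_pos: [0.5963, -0.0238, 0.1951]
tool_rot: [-0.0, 0.959, 0.282, -0.001]
contact_force: [-0.2, 0.2, 0.9]
gripper_width: 0.499
grasp_force: 0.0
```

Emit:
{"api": "move_arm", "payload": {"rows": [[0, 0, 0, 0, 0, -7, 0], [0, 0, 0, 0, 0, -7, 0], [0, 0, 0, 0, 0, -7, 0], [0, 0, 0, 0, 0, -7, 0], [0, 0, 0, 0, 0, -7, 0], [0, 0, 0, 0, 0, -7, 0], [0, 0, 0, 0, 0, -7, 0], [0, 0, 0, 0, 0, 0, 0], [0, 0, 0, 0, 0, 0, 0]]}}

```text
time: 2.52
tool_pos: [0.5957, -0.026, 0.1958]
tool_rot: [-0.0, 0.76, 0.65, -0.0]
contact_force: [0.1, -0.0, 0.1]
gripper_width: 0.501
grasp_force: 0.0
```

```bash
cat >> h.py <<'E'
def goto(X,yaw=None,Rt=None):
    """print what remains to pose X (tool x yaw in deg or Rt) as tool shift cm / turn deg"""
    p,R,s=T()
    if Rt is None:
        a=np.radians(yaw); c,d=np.cos(a),np.sin(a); Rt=np.array([[c,d,0],[d,-c,0],[0,0,-1]])
    print('t',round(s['time'],2),'pos',p.round(4),'yaw',np.degrees(np.arctan2(R[1,0],R[0,0])).round(1),'j',np.round(s['joint_pos'],2),'F',np.round(s['contact_force'],2),'w',round(s['gripper_width'],3),'g',round(s['grasp_force'],1))
    print('shift cm',(R.T@(np.array(X)-p)*100).round(2),'turn deg',np.degrees(Ro.from_matrix(R.T@Rt).as_rotvec()).round(1))
E
python3 -c "
from h import *
goto([.5987,-.0232,.085],83.4)"
```

```text
t 2.52 pos [ 0.5957 -0.026   0.1958] yaw 81.0 j [-0.17  0.02  1.73  0.    1.38 -0.01] F [ 0.1  -0.01  0.08] w 0.501 g 0.0
shift cm [ 0.32  0.26 11.08] turn deg [-0.  -0.  -2.4]
```

Emit:
{"api": "move_arm", "payload": {"rows": [[0.3, 0.25, 0, 0, 0, -2.4, 0], [0, 0, 2, 0, 0, 0, 0], [0, 0, 2, 0, 0, 0, 0], [0, 0, 2, 0, 0, 0, 0], [0, 0, 2, 0, 0, 0, 0], [0, 0, 1.6, 0, 0, 0, 0], [0, 0, 1.0, 0, 0, 0, 0], [0, 0, 0.4, 0, 0, 0, 0], [0, 0, 0, 0, 0, 0, -0.5], [0, 0, 0, 0, 0, 0, -1], [0, 0, 0, 0, 0, 0, -1], [0, 0, 0, 0, 0, 0, -1], [0, 0, 0, 0, 0, 0, -1], [0, 0, 0, 0, 0, 0, -1]]}}

```text
time: 3.68
tool_pos: [0.6003, -0.0236, 0.0879]
tool_rot: [0.001, 0.745, 0.667, 0.001]
contact_force: [3.1, -0.4, 0.9]
gripper_width: 0.098
grasp_force: 61.1
```

```bash
python3 -c "
from h import *
goto([.5987,-.0232,.085],7.9)
s=manip.state();print(s['ft_torque'])"
```

```text
t 3.68 pos [ 0.6003 -0.0236  0.0879] yaw 83.6 j [-0.16  0.15  1.8   0.    1.19 -0.05] F [ 3.06 -0.37  0.92] w 0.098 g 61.1
shift cm [ 0.02 -0.16  0.29] turn deg [ 0.2 -0.1 75.7]
[ 0.04908011 -0.48034994 -0.0419377 ]
```

Emit:
{"api": "move_arm", "payload": {"rows": [[0, 0.1, 0, 0, 0, 5, -1], [0, 0, 0, 0, 0, 5, -1], [0, 0, 0, 0, 0, 5, -1], [0, 0, 0, 0, 0, 5, -1], [0, 0, 0, 0, 0, 5, -1], [0, 0, 0, 0, 0, 5, -1], [0, 0, 0, 0, 0, 5, -1], [0, 0, 0, 0, 0, 5, -1], [0, 0, 0, 0, 0, 5, -1], [0, 0, 0, 0, 0, 5, -1], [0, 0, 0, 0, 0, 5, -1], [0, 0, 0, 0, 0, 5, -1], [0, 0, 0, 0, 0, 5, -1], [0, 0, 0, 0, 0, 5, -1], [0, 0, 0, 0, 0, 5, -1], [0, 0, 0, 0, 0, 0, -1], [0, 0, 0, 0, 0, 0, -1]]}}

```text
time: 5.1
tool_pos: [0.5992, -0.0223, 0.0879]
tool_rot: [-0.001, 0.997, 0.075, -0.001]
contact_force: [-5.2, 4.3, 9.0]
gripper_width: 0.098
grasp_force: 62.1
```

```bash
python3 -c "
from h import *
goto([.5987,-.0232,.085],7.9)
s=manip.state();print(s['ft_torque'])"
```

```text
t 5.1 pos [ 0.5992 -0.0223  0.0879] yaw 8.6 j [-0.16  0.15  1.8   0.    1.2   1.26] F [-5.23  4.34  9.01] w 0.098 g 62.1
shift cm [-0.06  0.08  0.29] turn deg [-0.2  0.1  0.7]
[ 0.69238775  0.82313781 -0.04797018]
```

Emit:
{"api": "move_arm", "payload": {"rows": [[0, 0, 0, 0, 0, 0, -0.4], [0, 0, 0, 0, 0, 0, 0], [0, 0, 0, 0, 0, 0, 0], [0, 0, -2, 0, 0, 0, 0], [0, 0, -3, 0, 0, 0, 0], [0, 0, -3, 0, 0, 0, 0], [-3, 3, 0, 0, 0, 0, 0], [-3, 3, 0, 0, 0, 0, 0], [-3.5, 3, 0, 0, 0, 0, 0], [0, 3, 0, 0, 0, 0, 0], [0, 2, 0, 0, 0, 0, 0], [0, 0, 0, 0, 0, 0, 0]]}}

```text
time: 6.1
tool_pos: [0.5303, -0.1751, 0.1664]
tool_rot: [0.001, 0.997, 0.073, 0.0]
contact_force: [-1.0, -0.4, -0.2]
gripper_width: 0.501
grasp_force: 0.0
```

Run:
```python
from h import *
import pickle
F={n:manip.grab_frame(n) for n in('scene','top')}
pickle.dump(F,open('f1.pkl','wb'))
M=np.zeros((560,800,3),np.uint8)
def put(n,x0,y0,w,h,k,X,Y):
    M[Y:Y+h*k,X:X+w*k]=cv2.resize(F[n]['img'][y0:y0+h,x0:x0+w],None,fx=k,fy=k,interpolation=cv2.INTER_CUBIC)
put('top',290,160,80,110,5,0,0)
put('scene',260,185,95,75,4,410,0)
cv2.imwrite('pics/m3.png',M)
goto([.5055,-.036,.091],7.9)
```

```text
t 6.2 pos [ 0.5305 -0.1722  0.1662] yaw 8.5 j [-0.45 -0.04  1.85  0.    1.33  0.97] F [-0.23  0.48 -0.32] w 0.502 g 0.0
shift cm [ -0.45 -13.84   7.52] turn deg [-0.   0.   0.6]
```

View pics/m3.png

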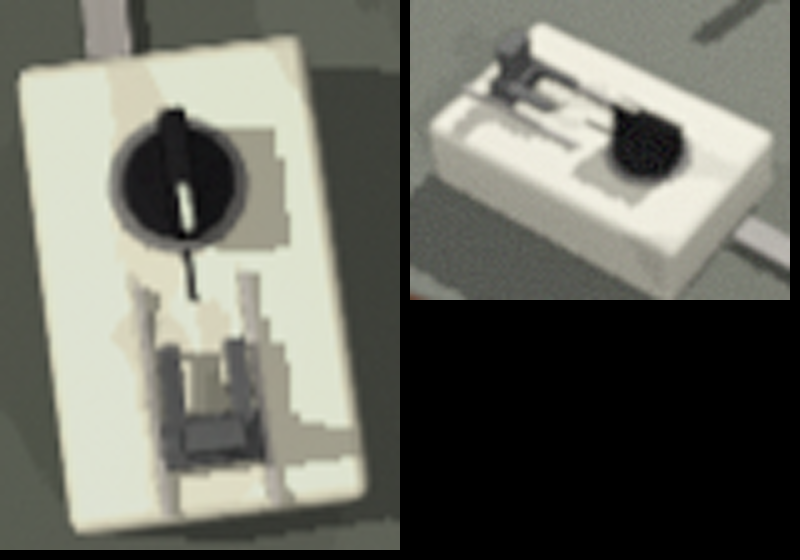

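The knob's pointer (white line (326,197) to (328,206)) lines up with the mark ((327,210) to (329,219)), and the lock is still open. Now the lock.

Emit:
{"api": "move_arm", "payload": {"rows": [[0, -3.5, 0, 0, 0, 0.6, 0], [-0.4, -3.5, 0, 0, 0, 0, 0], [0, -3.5, 0, 0, 0, 0, 0], [0, -3.3, 0, 0, 0, 0, 0], [0, 0, 2, 0, 0, 0, 0], [0, 0, 2, 0, 0, 0, 0], [0, 0, 2, 0, 0, 0, 0], [0, 0, 1, 0, 0, 0, 0], [0, 0, 0.4, 0, 0, 0, 0], [0, 0, 0, 0, 0, 0, 0]]}}

```text
time: 7.03
tool_pos: [0.5064, -0.0349, 0.0913]
tool_rot: [-0.0, 0.998, 0.07, -0.001]
contact_force: [-0.5, -0.7, -0.1]
gripper_width: 0.499
grasp_force: 0.0
```

```bash
python3 -c "
from h import *
goto([.5055,-.036,.091],7.9)"
```

```text
t 7.03 pos [ 0.5064 -0.0349  0.0913] yaw 8.1 j [-0.22 -0.07  2.01  0.    1.2   1.21] F [-0.45 -0.67 -0.12] w 0.499 g 0.0
shift cm [-0.11  0.09  0.03] turn deg [-0.1  0.1  0.2]
```

Emit:
{"api": "move_arm", "payload": {"rows": [[-0.1, 0.1, 0, 0, 0, 0, -0.3], [0, 0, 0, 0, 0, 0, -1], [0, 0, 0, 0, 0, 0, -1], [0, 0, 0, 0, 0, 0, -1], [0, 0, 0, 0, 0, 0, -1], [0.5, 0, 0, 0, 0, 0, -1], [0.5, 0, 0, 0, 0, 0, -1], [0.5, 0, 0, 0, 0, 0, -1], [0.5, 0, 0, 0, 0, 0, -1], [0.5, 0, 0, 0, 0, 0, -1], [0.5, 0, 0, 0, 0, 0, -1], [0.5, 0, 0, 0, 0, 0, -1], [0.4, 0, 0, 0, 0, 0, -1], [0.3, 0, 0, 0, 0, 0, -1], [0.2, 0, 0, 0, 0, 0, -1], [0.2, 0, 0, 0, 0, 0, -1], [0, 0, 0, 0, 0, 0, -1]]}}

```text
time: 8.45
tool_pos: [0.5516, -0.0292, 0.094]
tool_rot: [-0.001, 0.998, 0.07, -0.001]
contact_force: [-7.1, 4.7, 6.5]
gripper_width: 0.238
grasp_force: 60.2
```

```bash
python3 -c "
from h import *
goto([.5055+.0446,-.036+.006,.091],7.9)"
```

```text
t 8.45 pos [ 0.5516 -0.0292  0.094 ] yaw 8.0 j [-0.19  0.03  1.91  0.    1.2   1.24] F [-7.08  4.72  6.46] w 0.238 g 60.2
shift cm [-0.16  0.06  0.3 ] turn deg [-0.2  0.1  0.1]
```

Emit:
{"api": "move_arm", "payload": {"rows": [[0.2, 0, 0, 0, 0, 0, -1], [0.2, 0, 0, 0, 0, 0, -1], [0, 0, 0, 0, 0, 0, -1]]}}

```text
time: 8.7
tool_pos: [0.5521, -0.0292, 0.0939]
tool_rot: [-0.001, 0.998, 0.07, -0.006]
contact_force: [-20.8, 2.9, 16.1]
gripper_width: 0.239
grasp_force: 61.5
```

Emit:
{"api": "move_arm", "payload": {"rows": [[0, 0, 0, 0, 0, 0, -0.4], [0, 0, 0, 0, 0, 0, 0], [0, 0, 0, 0, 0, 0, 0], [0, 0, -2, 0, 0, 0, 0], [0, 0, -3, 0, 0, 0, 0], [0, 0, -3, 0, 0, 0, 0], [0, -3, -3, 0, 0, 0, 0], [0, -3, -2, 0, 0, 0, 0], [0, -4, 0, 0, 0, 0, 0], [0, -4, 0, 0, 0, 0, 0], [0, 0, 0, 0, 0, 0, 0]]}}

```text
time: 9.62
tool_pos: [0.536, 0.1136, 0.2234]
tool_rot: [-0.001, 0.997, 0.073, 0.001]
contact_force: [-0.4, 0.1, -0.2]
gripper_width: 0.503
grasp_force: 0.0
```

Run:
```python
from h import *
import pickle
F={n:manip.grab_frame(n) for n in('scene','top')}
pickle.dump(F,open('f2.pkl','wb'))
M=np.zeros((560,800,3),np.uint8)
def put(n,x0,y0,w,h,k,X,Y):
    M[Y:Y+h*k,X:X+w*k]=cv2.resize(F[n]['img'][y0:y0+h,x0:x0+w],None,fx=k,fy=k,interpolation=cv2.INTER_CUBIC)
put('top',290,160,80,110,5,0,0)
put('scene',260,185,95,75,4,410,0)
put('top',135,215,50,40,7,410,280)
cv2.imwrite('pics/m4.png',M)
goto([.527,.270,.12],0)
```

```text
t 9.72 pos [0.5366 0.1094 0.2224] yaw 8.2 j [ 0.07 -0.11  1.82 -0.    1.43  1.49] F [-0.58 -1.63 -0.85] w 0.5 g 0.0
shift cm [  1.32 -16.03  10.23] turn deg [ 0.  -0.1  8.2]
```

View pics/m4.png

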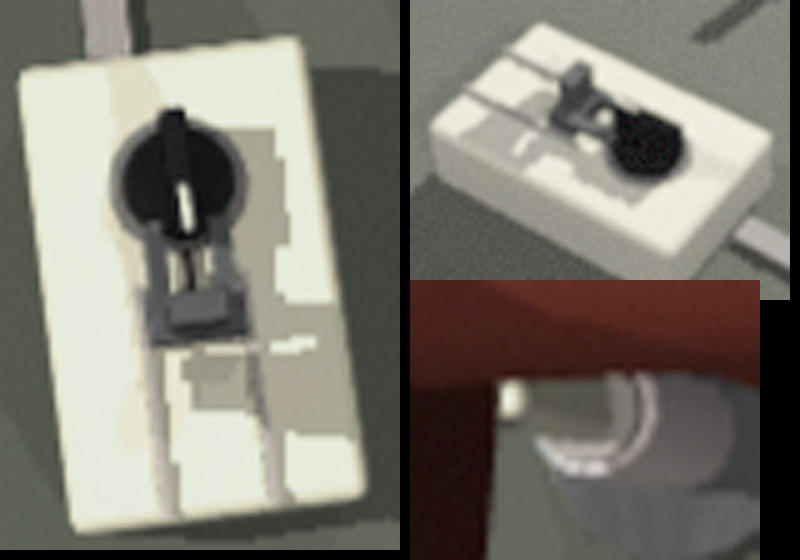

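The lock is home with its prongs around the knob bar, the pointer is still on the mark, and the handpiece still hangs in the stand. Next I'll measure the barrel's position and yaw from the first picture.

Run:
```python
from h import *
import pickle
F=pickle.load(open('f0.pkl','rb'));t=F['top'];s=F['scene']
def blob(f,x0,y0,x1,y1,th):
    g=cv2.resize(f['img'][y0:y1,x0:x1].min(2),None,fx=8,fy=8,interpolation=cv2.INTER_CUBIC)
    c=max(cv2.findContours((g>th).astype(np.uint8),0,2)[0],key=cv2.contourArea);r=cv2.minAreaRect(c)
    return (np.array(cv2.boxPoints(r))+.5)/8-.5+[x0,y0],r
for th in(130,150):
    b,r=blob(t,138,218,158,242,th);P=np.array([onz(t,u,v,.143)[:2] for u,v in b]);print(r[1:],P.mean(0),[np.degrees(np.arctan2(*(P[i]-P[i-1])[::-1])).round(1) for i in range(4)],[np.linalg.norm(P[i]-P[i-1]).round(4) for i in range(4)])
    b2,r=blob(s,364,115,386,132,th);print(b2.mean(0),onz(s,*b2.mean(0),.143),tri(t,b.mean(0),s,b2.mean(0)))
```

```text
((71.64268493652344, 68.16004943847656), 84.2894058227539) [0.52596816 0.27098799] [np.float64(10.5), np.float64(-83.4), np.float64(-169.7), np.float64(96.5)] [np.float64(0.0147), np.float64(0.0138), np.float64(0.0147), np.float64(0.0137)]
[373.87117958 127.02865803] [0.53445965 0.26208204 0.143     ] (array([0.52659431, 0.27443073, 0.13343744]), np.float64(0.0007787237276512119))
((64.7709732055664, 63.4981803894043), 81.8698959350586) [0.52600395 0.27128573] [np.float64(12.9), np.float64(-81.0), np.float64(-167.3), np.float64(99.0)] [np.float64(0.0133), np.float64(0.0128), np.float64(0.0133), np.float64(0.0127)]
[373.96387577 125.12041378] [0.52932918 0.26928806 0.143     ] (array([0.52653763, 0.27283061, 0.13985706]), np.float64(0.0007432544906483276))
```

Emit:
{"api": "move_arm", "payload": {"rows": [[0.35, -3.2, 0, 0, 0, 0, 0.3], [0.35, -3.2, 0, 0, 0, 0, 0.3], [0.35, -3.2, 0, 0, 0, 0, 0.3], [0.3, -3.2, 0, 0, 0, 0, 0.3], [0, -3.2, 0, 0, 0, 0, 0.3], [0, 0, 0, 0, 0, 0, 0.3], [0, 0, 0, 0, 0, 0, 0.3]]}}

```text
time: 10.3
tool_pos: [0.5279, 0.2685, 0.2216]
tool_rot: [0.0, 0.998, 0.07, -0.0]
contact_force: [-0.3, 0.4, 0.4]
gripper_width: 0.65
grasp_force: 0.0
```

```bash
python3 -c "
from h import *
goto([.527,.2705,.12],9)"
```

```text
t 10.3 pos [0.5279 0.2685 0.2216] yaw 8.1 j [ 0.35 -0.    1.72 -0.    1.43  1.78] F [-0.28  0.41  0.44] w 0.65 g 0.0
shift cm [-0.06 -0.22 10.16] turn deg [ 0.   0.  -0.9]
```

Emit:
{"api": "move_arm", "payload": {"rows": [[0, -0.2, 0, 0, 0, -0.9, 0.3], [0, 0, 2, 0, 0, 0, 0.3], [0, 0, 2, 0, 0, 0, 0.3], [0, 0, 2, 0, 0, 0, 0.3], [0, 0, 2, 0, 0, 0, 0.3], [0, 0, 1.5, 0, 0, 0, 0.3], [0, 0, 0.7, 0, 0, 0, 0.3], [0, 0, 0, 0, 0, 0, 0], [0, 0, 0, 0, 0, 0, -0.4], [0, 0, 0, 0, 0, 0, -1], [0, 0, 0, 0, 0, 0, -1], [0, 0, 0, 0, 0, 0, -1], [0, 0, 0, 0, 0, 0, -1], [0, 0, 0, 0, 0, 0, -1]]}}

```text
time: 11.47
tool_pos: [0.5283, 0.2709, 0.1216]
tool_rot: [-0.0, 0.997, 0.078, 0.002]
contact_force: [0.7, -2.2, 5.6]
gripper_width: 0.179
grasp_force: 59.0
```

```bash
python3 -c "
from h import *
goto([.527,.2705,.12],9)
print(manip.state()['ft_torque'])"
```

```text
t 11.47 pos [0.5283 0.2709 0.1216] yaw 8.9 j [ 0.35  0.09  1.8  -0.    1.25  1.76] F [ 0.67 -2.18  5.59] w 0.179 g 59.0
shift cm [-0.14  0.02  0.16] turn deg [ 0.  -0.2 -0.1]
[-0.30714181 -0.03091434  0.02292324]
```

Emit:
{"api": "move_arm", "payload": {"rows": [[0, 0, -0.5, 0, 0, 0, -1], [0, 0, -1, 0, 0, 0, -1], [0, 0, -2, 0, 0, 0, -1], [0, 0, -2, 0, 0, 0, -1], [0, 0, -2, 0, 0, 0, -1], [0, 0, -2, 0, 0, 0, -1], [0, 0, -2, 0, 0, 0, -1], [0, 0, -2, 0, 0, 0, -1], [0, 0, 0, 0, 0, 0, -1], [0, 0, 0, 0, 0, 0, -1]]}}

```text
time: 12.3
tool_pos: [0.5275, 0.2709, 0.2559]
tool_rot: [-0.0, 0.997, 0.078, 0.001]
contact_force: [-0.3, 0.2, -2.3]
gripper_width: 0.177
grasp_force: 59.1
```

```bash
cat >> h.py <<'E'
SPOT=np.array([.5124,-.2605,.096]); YV=np.radians(18.7)
n=np.array([-np.sin(.35)*np.cos(YV),-np.sin(.35)*np.sin(YV),np.cos(.35)])
def RT(yaw):
    a=np.radians(yaw); x=np.array([np.cos(a),np.sin(a),0]); x-=n*(x@n); x/=np.linalg.norm(x); return np.c_[x,np.cross(-n,x),-n]
E
python3 - <<'E'
from h import *
import pickle
# refine ring in top + scene by dark pixels inside cast face
F=pickle.load(open('f0.pkl','rb'))
for nme,(x0,y0,x1,y1) in {'top':(455,236,472,253),'scene':(200,247,214,261)}.items():
    g=F[nme]['img'][y0:y1,x0:x1].astype(int).sum(2); print(nme); print(g//10)
F={n_:manip.grab_frame(n_) for n_ in('scene','top')}; pickle.dump(F,open('f3.pkl','wb'))
p,R,s=T(); goto(SPOT+n*(.0466+.055+.05),Rt=RT(9))
tip=p+R@[0,0,.0466+.06]; org=p+R@[0,0,.0466]
M=np.zeros((560,800,3),np.uint8)
for i,k in enumerate(('scene','top')):
    a,b=proj(F[k],tip),proj(F[k],org); print(k,'tip',a,'org',b)
    c=((a+b)/2).astype(int); x0,y0=c-[32,45]; print(x0,y0)
    cr=F[k]['img'][y0:y0+90,x0:x0+65]; M[:540,i*400:i*400+390]=cv2.resize(cr,None,fx=6,fy=6,interpolation=cv2.INTER_CUBIC)
cv2.imwrite('pics/m5.png',M)
E
```

```text
top
[[43 44 44 44 44 44 44 44 44 44 44 44 42 41 41 42 41]
 [35 43 44 44 44 44 44 44 44 44 44 44 43 42 42 42 42]
 [29 41 44 44 44 44 39 38 36 36 39 43 44 42 43 42 41]
 [38 43 44 44 42 36 28 26 24 23 28 34 47 49 48 48 47]
 [46 44 49 44 33 25 26 37 42 39 31 26 43 53 53 52 52]
 [50 50 54 41 27 32 43 51 54 52 48 37 33 44 52 52 52]
 [52 55 52 36 30 45 53 55 55 55 55 50 33 36 50 52 52]
 [46 53 46 31 38 52 55 54 55 55 55 55 35 34 49 53 53]
 [49 54 43 29 43 53 55 55 55 55 55 55 36 31 49 54 54]
 [55 55 44 29 40 52 55 55 55 55 55 52 34 38 51 54 54]
 [55 55 50 32 31 51 55 55 55 55 52 42 31 47 53 54 54]
 [55 55 55 40 27 41 50 51 51 48 40 29 38 51 54 54 54]
 [55 55 55 50 38 30 36 38 37 33 34 38 48 53 54 54 54]
 [55 55 55 55 50 41 39 35 34 37 46 51 54 54 54 54 54]
 [55 55 55 55 55 52 52 49 48 50 53 54 54 54 54 54 53]
 [55 55 55 55 55 55 55 55 55 54 55 54 55 53 49 43 39]
 [55 55 55 55 55 55 55 55 55 55 54 49 44 39 32 20 15]]
scene
[[35 35 35 33 32 39 52 59 59 60 59 60 57 54]
 [35 34 34 33 38 49 57 59 60 59 59 59 56 48]
 [36 34 32 36 45 55 57 58 55 55 56 58 57 53]
 [33 33 34 44 53 56 55 53 51 46 48 52 58 56]
 [33 34 43 54 56 53 51 54 53 50 43 45 54 55]
 [33 43 53 57 54 52 56 58 58 54 45 42 49 52]
 [39 50 57 53 50 56 58 58 58 53 45 46 50 52]
 [48 55 55 48 51 57 59 57 52 46 43 49 52 51]
 [55 58 54 45 48 54 53 49 44 43 48 51 51 51]
 [58 59 54 44 43 46 45 43 44 48 50 52 53 51]
 [59 59 56 52 51 48 46 48 50 51 53 56 58 52]
 [58 59 57 57 56 52 50 52 53 51 53 59 63 57]
 [58 56 58 60 60 53 53 58 60 54 54 59 61 55]
 [58 58 59 63 62 57 55 59 62 56 51 52 53 50]]
t 12.4 pos [0.5263 0.2704 0.2529] yaw 8.9 j [ 0.35 -0.03  1.69  0.    1.48  1.76] F [-0.49  0.65 -1.47] w 0.182 g 59.1
shift cm [-14.72  53.12   1.52] turn deg [ 3.5 19.9  0.5]
scene tip [373.27918325 123.40407855] org [375.28784226 103.0230322 ]
342 68
top tip [145.19924793 229.18073826] org [129.53288108 225.02446277]
105 182
```

View pics/m5.png

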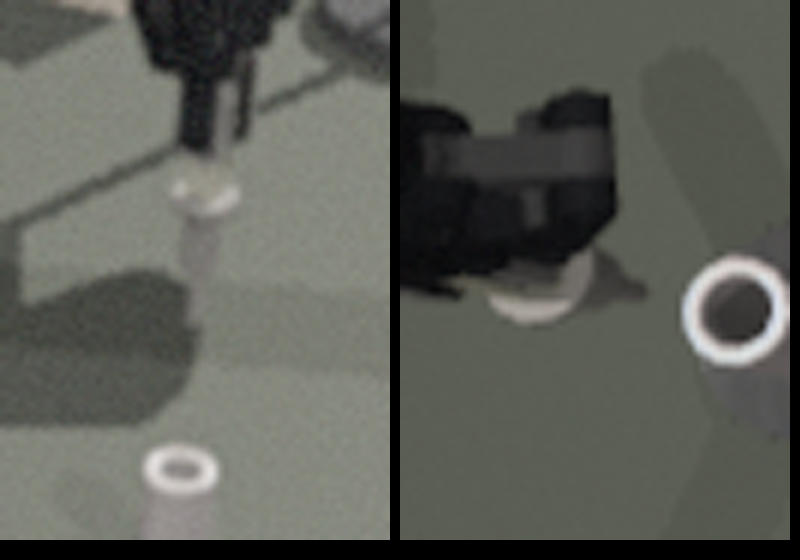

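The handpiece is held upright and clear of the stand, with its tip end at scene (374,122) and top (146,231), within 2 px of the prediction. Next it goes over to the cast.

Emit:
{"api": "move_arm", "payload": {"rows": [[-0.5, 1.8, 0, 0, 0, 0, -1], [-0.9, 3.3, 0, 0, 0, 0, -1], [-0.9, 3.3, 0, 0, 0, 0, -1], [-0.9, 3.3, 0, 0, 0, 0, -1], [-0.9, 3.3, 0, 0, 0, 0, -1], [-0.9, 3.3, 0, 0, 0, 0, -1], [-0.9, 3.3, 0, 0, 0, 0, -1], [-0.9, 3.3, 0, 0, 0, 0, -1], [-0.9, 3.3, 0, 0, 0, 0, -1], [-0.9, 3.3, 0, 0, 0, 0, -1], [-0.9, 3.3, 0, 0, 0, 0, -1], [-0.9, 3.3, 0, 0, 0, 0, -1], [-0.9, 3.3, 0, 0, 0, 0, -1], [-0.9, 3.3, 0, 0, 0, 0, -1], [-0.9, 3.3, 0, 0, 0, 0, -1], [-0.9, 3.3, 0, 0, 0, 0, -1], [-0.7, 1.8, 0, 0, 0, 0, -1], [0, 0, 0, 0, 0, 0, -1]]}}

```text
time: 13.9
tool_pos: [0.4624, -0.2795, 0.2522]
tool_rot: [-0.001, 0.997, 0.075, -0.002]
contact_force: [-1.0, 0.9, -1.6]
gripper_width: 0.178
grasp_force: 59.2
```

Emit:
{"api": "move_arm", "payload": {"rows": [[0, 0, 0, 0.7, 4, 0, -1], [0, 0, 0, 0.7, 4, 0, -1], [0, 0, 0, 0.7, 4, 0, -1], [0, 0, 0, 0.7, 4, 0.2, -1], [0, 0, 0, 0.7, 4, 0.2, -1], [0, 0, 0, 0, 0, 0, -1], [0, 0, 0, 0, 0, 0, -1]]}}

```text
time: 14.48
tool_pos: [0.4632, -0.2759, 0.2528]
tool_rot: [-0.045, 0.982, 0.072, 0.169]
contact_force: [-0.6, -0.3, -1.8]
gripper_width: 0.179
grasp_force: 59.2
```

Run:
```python
from h import *
import pickle
F=pickle.load(open('f0.pkl','rb')); print(tri(F['top'],(463,243.9),F['scene'],(207.1,253.4)))
goto(SPOT+n*(.0466+.06+.02),Rt=RT(9))
```

```text
(array([ 0.51327081, -0.25922902,  0.09582946]), np.float64(0.0013096426484715746))
t 14.48 pos [ 0.4632 -0.2759  0.2528] yaw 7.8 j [-0.83 -0.28  1.94  0.33  1.35  0.54] F [-0.57 -0.29 -1.77] w 0.179 g 59.2
shift cm [-0.51  0.23  3.84] turn deg [-0.2 -0.1  0. ]
```

Emit:
{"api": "move_arm", "payload": {"rows": [[-0.2, 0.1, 1, 0, 0, 0, -1], [-0.2, 0.1, 1, 0, 0, 0, -1], [0, 0, 1, 0, 0, 0, -1], [0, 0, 0.8, 0, 0, 0, -1], [0, 0, 0, 0, 0, 0, -1], [0, 0, 0, 0, 0, 0, -1], [0, 0, 0, 0, 0, 0, -1]]}}

```text
time: 15.07
tool_pos: [0.4736, -0.2749, 0.2177]
tool_rot: [-0.044, 0.982, 0.073, 0.171]
contact_force: [0.6, -0.4, -0.9]
gripper_width: 0.178
grasp_force: 59.2
```

```bash
sed -i 's/SPOT=np.array(.*\]);/SPOT=np.array([.513,-.2595,.096]);/' h.py
python3 - <<'E'
from h import *
import pickle
F={n_:manip.grab_frame(n_) for n_ in('scene','top')}; pickle.dump(F,open('f4.pkl','wb'))
goto(SPOT+n*(.0466+.06),Rt=RT(9)); p,R,s=T(); tip=p+R@[0,0,.1066]
M=np.zeros((560,800,3),np.uint8)
for i,k in enumerate(('scene','top')):
    a,b=proj(F[k],tip),proj(F[k],SPOT); print(k,'tip',a,'spot',b)
    x0,y0=b.astype(int)-[32,45]; print(x0,y0,'tip in crop',(a-[x0,y0])*6+2.5,'spot',(b-[x0,y0])*6+2.5)
    M[:540,i*400:i*400+390]=cv2.resize(F[k]['img'][y0:y0+90,x0:x0+65],None,fx=6,fy=6,interpolation=cv2.INTER_CUBIC)
cv2.imwrite('pics/m6.png',M)
E
```

```text
t 15.17 pos [ 0.4736 -0.2752  0.2184] yaw 7.9 j [-0.82 -0.24  1.97  0.34  1.28  0.53] F [-0.04 -0.58 -1.45] w 0.181 g 59.2
shift cm [-0.26 -0.19  2.29] turn deg [-0.  -0.3  0.1]
scene tip [200.98162103 246.44160311] spot [206.54849928 253.3665687 ]
174 208 tip in crop [164.38972616 233.14961864] spot [197.79099569 274.69941221]
top tip [469.76826101 245.56807845] spot [462.85900215 243.83702439]
430 198 tip in crop [241.10956607 287.90847068] spot [199.65401292 277.52214632]
```

View pics/m6.png

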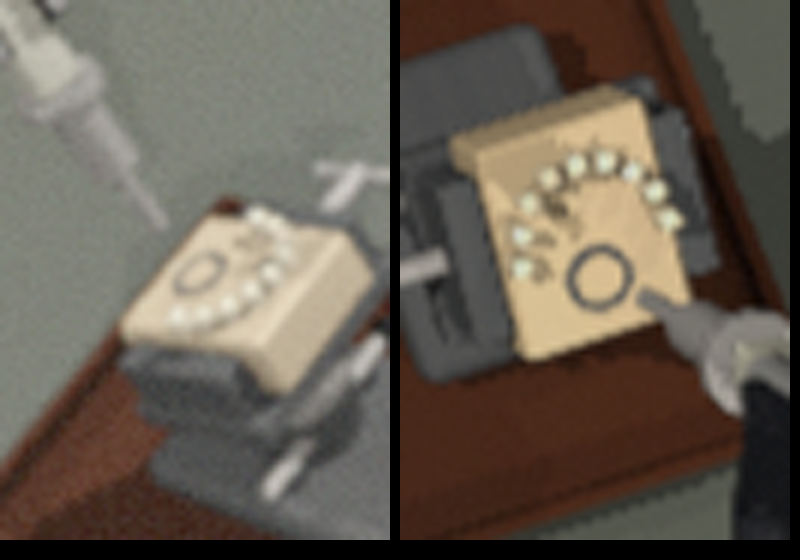

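The tip end shows at scene (201.1,245.4) and top (469.9,246.9), close to the ring at (207,253.4) and (463,243.9), about 20 mm above the face. I'll correct it relative to the ring using both views.

Run:
```python
from h import *
import pickle
F=pickle.load(open('f4.pkl','rb'))
tip,e=tri(F['top'],(469.7,246.7),F['scene'],(201.1,245.2)); p,R,s=T(); print('tip',tip,e,'in tool',R.T@(tip-p)*100)
sp=np.array([.5131,-.2593,.0959]); d=sp-tip; print('to go, tool cm',R.T@d*100,'height',-d@n)
```

```text
tip [ 0.50700565 -0.26226972  0.11979925] 0.0010829649656650753 in tool [-0.09347312 -0.14998819 10.48699493]
to go, tool cm [-0.21200206 -0.05093474  2.47463228] height 0.024756208001799073
```

Emit:
{"api": "move_arm", "payload": {"rows": [[-0.2, -0.1, 0, 0, 0, 0, -1], [0, 0, 0.6, 0, 0, 0, -1], [0, 0, 0.6, 0, 0, 0, -1], [0, 0, 0.5, 0, 0, 0, -1], [0, 0, 0, 0, 0, 0, -1], [0, 0, 0, 0, 0, 0, -1], [0, 0, 0, 0, 0, 0, -1], [0, 0, 0, 0, 0, 0, -1]]}}

```text
time: 15.83
tool_pos: [0.477, -0.2725, 0.2013]
tool_rot: [-0.044, 0.982, 0.073, 0.171]
contact_force: [-0.5, 0.3, -0.8]
gripper_width: 0.181
grasp_force: 59.2
```

```bash
cat > q.py <<'E'
from h import *
import time
v=[]
for i in range(4):
    s=manip.state(); v.append(np.array(s['contact_force'])@n); manip.grab_frame('top')
print('Fn',np.round(v,2)); goto(SPOT+n*(.0466+.06),Rt=RT(9))
E
python3 q.py
```

```text
Fn [-0.67 -1.54 -1.07 -1.83]
t 16.03 pos [ 0.4769 -0.2725  0.2014] yaw 7.8 j [-0.81 -0.22  1.98  0.34  1.24  0.53] F [ 0.23  0.53 -0.98] w 0.178 g 59.2
shift cm [-0.03 -0.07  0.55] turn deg [-0.  -0.3  0.1]
```

Emit:
{"api": "move_arm", "payload": {"rows": [[0, 0, 0.2, 0, 0, 0, -1], [0, 0, 0.2, 0, 0, 0, -1], [0, 0, 0.2, 0, 0, 0, -1], [0, 0, 0, 0, 0, 0, -1], [0, 0, 0, 0, 0, 0, -1], [0, 0, 0, 0, 0, 0, -1]]}}

```text
time: 16.53
tool_pos: [0.4788, -0.2716, 0.1954]
tool_rot: [-0.044, 0.982, 0.073, 0.171]
contact_force: [-0.1, -0.6, -1.1]
gripper_width: 0.177
grasp_force: 59.3
```

```bash
python3 q.py
```

```text
Fn [-0.98 -1.77 -1.15 -0.59]
t 16.73 pos [ 0.4788 -0.2717  0.1955] yaw 7.8 j [-0.8  -0.21  1.98  0.34  1.23  0.53] F [ 0.89  1.3  -1.12] w 0.178 g 59.3
shift cm [-0.02 -0.06 -0.07] turn deg [-0.1 -0.2  0.1]
```

Still no contact, so I'll go on in 2 mm steps.

Emit:
{"api": "move_arm", "payload": {"rows": [[0, 0, 0.1, 0, 0, 0, -1], [0, 0, 0.1, 0, 0, 0, -1], [0, 0, 0, 0, 0, 0, -1], [0, 0, 0, 0, 0, 0, -1], [0, 0, 0, 0, 0, 0, -1]]}}

```text
time: 17.15
tool_pos: [0.4796, -0.2715, 0.1937]
tool_rot: [-0.044, 0.982, 0.073, 0.171]
contact_force: [-1.0, 1.2, -0.4]
gripper_width: 0.18
grasp_force: 59.3
```

```bash
sed -i 's/range(4)/range(8)/' q.py; python3 q.py
```

```text
Fn [-0.18  0.16 -0.85 -0.3  -0.32 -0.39  0.24 -0.22]
t 17.55 pos [ 0.4795 -0.2715  0.1936] yaw 7.8 j [-0.8  -0.21  1.98  0.34  1.23  0.53] F [-0.35  0.31 -0.79] w 0.178 g 59.3
shift cm [-0.02 -0.06 -0.27] turn deg [-0.1 -0.2  0.1]
```

Emit:
{"api": "move_arm", "payload": {"rows": [[0, 0, 0.1, 0, 0, 0, -1], [0, 0, 0.1, 0, 0, 0, -1], [0, 0, 0, 0, 0, 0, -1], [0, 0, 0, 0, 0, 0, -1], [0, 0, 0, 0, 0, 0, -1]]}}

```text
time: 17.97
tool_pos: [0.4802, -0.2713, 0.1918]
tool_rot: [-0.044, 0.982, 0.073, 0.171]
contact_force: [-1.0, -0.2, 1.4]
gripper_width: 0.177
grasp_force: 59.5
```

```bash
python3 q.py
```

```text
Fn [1.65 0.33 0.61 1.48 0.63 1.57 1.89 0.63]
t 18.37 pos [ 0.4802 -0.2713  0.1918] yaw 7.8 j [-0.8  -0.21  1.98  0.34  1.22  0.53] F [-1.24  0.33  0.17] w 0.178 g 59.5
shift cm [-0.02 -0.06 -0.47] turn deg [-0.1 -0.3  0.1]
```

Run:
```python
from h import *
F={n_:manip.grab_frame(n_) for n_ in('scene','top')}
M=np.zeros((560,800,3),np.uint8)
for i,k in enumerate(('scene','top')):
    b=proj(F[k],SPOT); x0,y0=b.astype(int)-[22,30]; print(k,x0,y0,'spot in crop',(b-[x0,y0])*8+3.5)
    M[:480,i*400:i*400+360]=cv2.resize(F[k]['img'][y0:y0+60,x0:x0+45],None,fx=8,fy=8,interpolation=cv2.INTER_CUBIC)
cv2.imwrite('pics/m7.png',M)
```

```text
scene 184 223 spot in crop [183.88799426 246.43254961]
top 440 213 spot in crop [186.37201722 250.1961951 ]
```

View pics/m7.png

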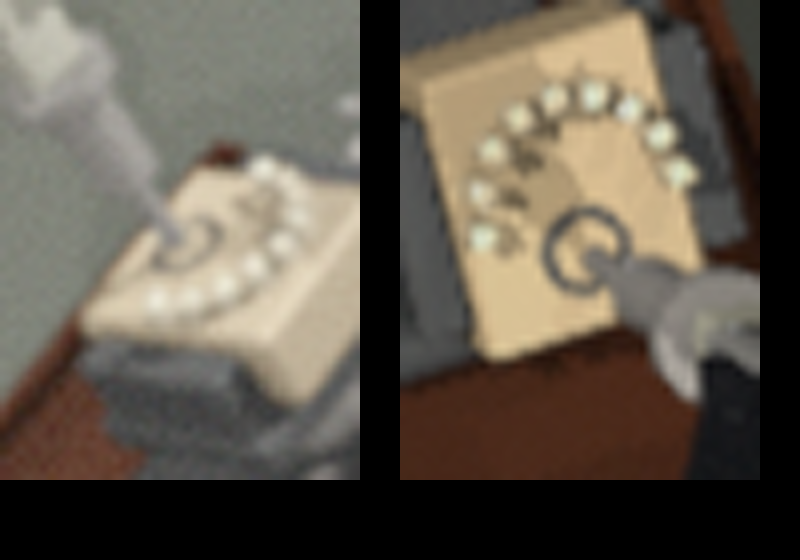

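The tip end (top crop (592,258)) sits inside the ring (centre (587,250)), about 2 mm off centre, pressing with about 2.3 N. Handing in.

```bash
python3 -c "
from plant import manip
print(manip.job_done())"
```

```text
the job is handed in; nothing more can be done
None
```

The job is handed in (no verdict was returned): the knob is at the mark, the lock is home, and the handpiece tip is held in the ring about 2 mm off centre, pressing at about 2.3 N, roughly half way in.

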